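Pebble board set out over the ledge's end

TASK

On the wooden ledge lies a thin grey board with a flower of pebbles glued on it. With the fingers only, without lifting or tipping it, push it back against the ledge's back rail and along the rail until about a third of its length sticks out past the end of the ledge, over the shallow tray of loose pebbles, so that its edge can be taken from there. Leave everything else where it is, also the two stones on the ledge's front corners, and finish clear of it all.

Things in the scene. Friction and masses are not known exactly. Their poses are not given: they have to be found in the camera images.
- ledge: Fixed wooden ledge: a level plank, top 60 mm above the table, 320 mm long along its own y, from x = -95 to +85 mm across. Origin on the table under the middle of its length; z up. A dark back rail, 12 mm thick, runs the whole length on the side away from the robot: its inner face is at x = +73 mm, its top 78 mm above the table. Both ends (y = +160 and y = -160 mm) are open. It stands anywhere within some cm, turned up to 0.22 rad.
- board: Thin grey board lying loose on the ledge: 110 mm (own x) by 140 mm (own y) by 6 mm thick, about 0.2 kg. Origin at the centre of its underside, z up. Its long sides run roughly along the ledge; at the start it lies near the ledge's middle, 12 to 28 mm short of the rail, turned up to 0.1 rad. A flower of seven round pebbles, 11 mm high, is glued on the middle of its top, within 38 mm of the centre. Against the rail its centre is at ledge x = +18 mm.
- tray: Fixed shallow wooden tray, 160 x 130 x 30 mm high, with pebbles in it (two loose, the others stuck down; none higher than its walls), on the table just beyond one end of the ledge: its centre is at ledge y = +240 or -240 mm, and this tells which end the board goes to. Origin at the centre of its underside, axes as the ledge's. A steel tin of pens of the same size stands beyond the other end.
- stone_left: Loose round flat stone, 30 mm across, 16 mm high, on the front corner of the ledge at its +y end (near ledge x = -76, y = +138 mm). Leave it alone. Origin at its underside's centre.
- stone_right: The same at the ledge's -y end (near ledge x = -76, y = -138 mm). Leave it alone.
- tray_stone_a: Loose stone in the tray, 34 mm across, 18 mm high. Leave it alone. Origin under its centre.
- tray_stone_b: Loose stone in the tray, 28 mm across, 15 mm high. Leave it alone. Origin under its centre.
- table_stone: Loose stone on the table between robot and ledge, 44 mm across, 22 mm high. Leave it alone. Origin under its centre.
- marker: White marker pen with a dark cap lying on the table between robot and ledge, 135 mm long (own x), 17 mm thick. Leave it alone. Origin under its middle.
- glue_stick: White glue stick with a grey cap standing on the table, 29 mm across, 88 mm high. Leave it alone. Origin under its centre.

How it is judged:
By the outcome, as a careful person would: the job done as asked, in the order asked, and still so for the second after the job is handed in, with the robot touching nothing.
It also fails if it takes over 48 s, if anything falls off the work surface, if the arm or the gripper's body presses on something with over 40 N, if the wrist force passes 120 N, or if a joint passes its speed limit or range.

ROBOT

A 6-joint arm with a two-finger parallel gripper is mounted at the origin on the work surface. World frame = base frame: x ahead of the robot, y to its left, z up, the work surface at z = 0. Lengths are in m, angles in rad, forces in N, time in s.
With the tool pointing down it reaches from about 0.25 to 0.725 m from the base axis. Payload 4 kg.
Tool frame: the origin (TCP) lies midway between the tips of the shut fingers; the grasp point (between the pads) lies 19 mm behind it; z points along the fingers, y is the direction in which the jaws open and shut (so a half turn about z gives the same grasp; the last joint's range is limited). The gripper opens to 85 mm and grips with 20 to 120 N. Pads are 22 mm wide; open, the fingers measure 114 mm over their backs; the gripper's body (76 mm by 85 mm) begins 54 mm behind the grasp point. The pads swing forward as they close: fully open they stand 13 mm farther back than shut.
Start: joints at [-1.163, 0.241, 0.005, 1.335, 0, 1.571], TCP at [0.198, -0.459, 0.231] pointing down, gripper open.
Joint ranges: [-2.72, 2.72], [-1.05, 1.87], [-1.09, 1.28], [-1.99, 2.15], [-1.42, 1.44], [-3.14, 3.14]. Speed limits (rad/s): [2.79, 2.79, 3.14, 3.14, 3.14, 3.14].

INTERFACE

Orientations are given as a unit quaternion [x, y, z, w].
In Python, from workcell import bot gives the robot as it stands.
- The arm moves only by the shell command python3 -m inch 'ROWS'. ROWS is JSON, a list of rows, each a list of 5 numbers: the shift along the tool's x, y, z scaled (see below), then the turn about the tool's z scaled (see below), then the closure, from 0 (fully open) to 1 (shut). A call has 1 to 10 rows; each row is the pose to reach, as a shift and turn from the pose commanded when the call began, along the tool's axes at that moment; what a row does not reach only later rows make up. The controller multiplies each number of a shift by 100 cm and each number of a turn by 120 degrees. A row lasts 1/8 s, in which the tool goes at most 62.5 mm and 10.7 degrees, less where a joint would pass 70% of its speed; a pose out of reach is approached as far as the arm can. A call with a number of a shift or a turn outside -1 to 1 is refused whole. A call with a gripper value outside its range is refused whole. The fingers move at their own pace and stop on an object; the grip force is fixed at half the most. Time passes only in rows, so rows that repeat a pose let the fingers close. It gives the time, the measured TCP pose, the force and the opening at its end, in the units of the state.
- bot.get_obs(): the state, without advancing time (a new reading comes with each control period).
- bot.camera(name): name is "side" or "top" or "wrist"; returns the picture (400x640x3 uint8, red, green, blue); there is no depth.
- bot.calibration(name): a dict with "intrinsics" (3x3 intrinsics, pixels), "xyz" and "attitude" of the camera in the world; the wrist camera has in their place "tool_from_camera" (4x4, takes a point from camera to tool coordinates, whose origin is the TCP and whose axes are the flange's). Camera axes: x right, y down, z forward; pixel columns grow to the right and rows downward; lengths in m; the calibration is good to about 2 mm. The wrist camera is an equidistant fisheye: a pixel r from the principal point sees the ray r / f radians off the axis. A picture is of the moment at which its call begins: read the wrist's pose just before it. calibration takes no time and is no camera call.
- bot.job_done(): hands the job in, once; it reports no verdict.
Trained networks look in the newest picture that a camera, given by its name, has taken for a name from the list of things; names that differ only in an ending like _2 or _b are one class to them, and where a whole thing is asked for, a point or a joint stands for the part that bears it (a point fixed in the world has none). Each returns a list of dicts, best first, with "score" (0 to 1); they miss things now and then, are a little off and sometimes report something else, mostly with a low value. They report only what shows in the picture. A call takes as long as a camera call.
- bot.masks_of(camera, target): "pixels" (400x640 bool, what is visible of it) and "extent" ([left, top, width, height] as shares, 0 to 1, of the picture: columns of its width, rows of its height, round what is visible of it).
- bot.spot_point(camera, target): "point" ([column, row] as shares, 0 to 1, of the picture: columns of its width, rows of its height: a listed point, or the origin of a listed thing).
The state is a dict: "clock": time; "joint_pos": joint angles; "joint_vel": joint speeds; "tau": joint torques, N m; "eef_pos": TCP position; "tool_rot": TCP orientation; "ft_force": force on the tool from outside, world axes, zero at the start; "ft_torque": the same for the moment, N m; "grip_width": finger opening in m.
Only numpy, scipy, OpenCV 4.12 (cv2) and the standard library are available. Lean on these libraries where they do the work, as an engineer would, in place of code of your own. Each camera call takes 0.05 s, during which the arm holds its last target.

## Working session

There is one attempt and no reset: what is moved stays moved. The work goes in short steps, Python scripts to look and compute and a shell command to move; the robot and the scene stay as the last step left them, time stands still between calls to the robot, and variables do not carry over. Pictures are saved under pics/ and viewed, and the job is handed in when it is done.

```bash
mkdir -p pics; ls; python3 - <<'E'
from workcell import bot
import cv2
o=bot.get_obs(); print(o)
for n in("top","side","wrist"):
    im=bot.camera(n); cv2.imwrite(f"pics/{n}0.png",im[:,:,::-1]); print(n,bot.calibration(n))
E
```

```text
pics
{'clock': 0.0, 'joint_pos': array([-1.16301126e+00,  2.41383319e-01,  3.72190820e-03,  1.33520225e+00,
        4.99881755e-07,  1.57077718e+00]), 'joint_vel': array([-0.00059929, -0.00082155,  0.00219726,  0.00032757, -0.00132597,
        0.00086001]), 'tau': array([ 1.25737912e-03, -3.72321582e+01,  2.52406722e+01,  1.70483440e-02,
        2.83434902e-04, -7.44197024e-06]), 'eef_pos': array([ 0.19803713, -0.45841849,  0.23042689]), 'tool_rot': array([ 9.79283366e-01,  2.02492028e-01, -2.09045768e-04, -1.01231037e-03]), 'ft_force': array([-0.39407104,  1.19071527,  0.10322867]), 'ft_torque': array([-0.0260127 ,  0.07489803, -0.03264302]), 'grip_width': 0.0852708793368783}
top {'intrinsics': array([[414.42556695,   0.        , 325.82283378],
       [  0.        , 414.42556695, 203.36335178],
       [  0.        ,   0.        ,   1.        ]]), 'xyz': array([0.38816877, 0.0529114 , 0.89806027]), 'attitude': array([-0.69821976,  0.71439296, -0.03720348,  0.02734536])}
side {'intrinsics': array([[369.01769574,   0.        , 310.38731852],
       [  0.        , 369.01769574, 197.2754551 ],
       [  0.        ,   0.        ,   1.        ]]), 'xyz': array([0.13072587, 0.56376972, 0.48319722]), 'attitude': array([-0.26645646,  0.84567592, -0.44442478,  0.12774898])}
wrist {'intrinsics': array([[309.70691629,   0.        , 322.78131758],
       [  0.        , 309.70691629, 201.37215763],
       [  0.        ,   0.        ,   1.        ]]), 'tool_from_camera': array([[-6.31628581e-04, -9.47025978e-01, -3.21156345e-01,
         8.25777460e-02],
       [ 9.99999794e-01, -6.33905712e-04, -9.74705163e-05,
        -1.30073422e-04],
       [-1.11275730e-04, -3.21156340e-01,  9.47026184e-01,
        -1.43378206e-01],
       [ 0.00000000e+00,  0.00000000e+00,  0.00000000e+00,
         1.00000000e+00]])}
```

View pics/top0.png

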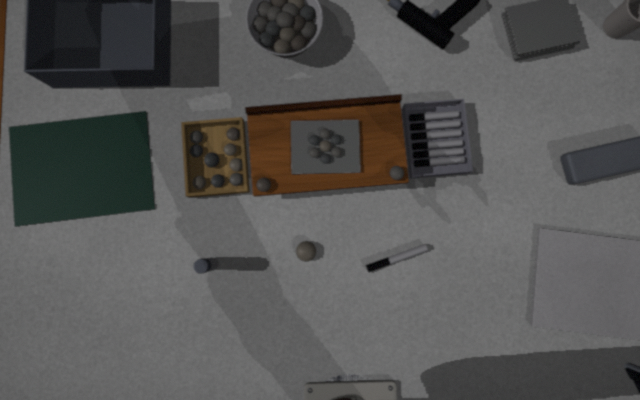

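View pics/side0.png

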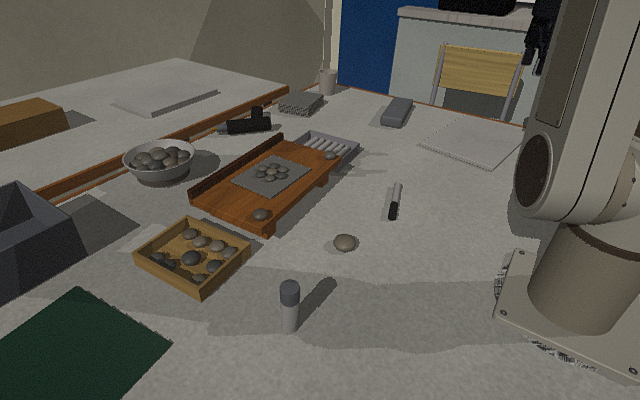

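The top picture shows the tray left of the ledge (world +y side, around pixel 215,158), the board at about 325,147 and a pen tin at the right end. Now I'll measure.

```bash
cat > h.py <<'E'
from workcell import bot
import cv2, numpy as np
from scipy.spatial.transform import Rotation as R
def ray(cam,px):
    c=bot.calibration(cam); K=c["intrinsics"]; px=np.atleast_2d(px).astype(float)
    d=np.c_[(px[:,0]-K[0,2])/K[0,0],(px[:,1]-K[1,2])/K[1,1],np.ones(len(px))]
    return c["xyz"],R.from_quat(c["attitude"]).apply(d)
def to_z(cam,px,z):
    o,d=ray(cam,px); return o+d*((z-o[2])/d[:,2])[:,None]
def mask(cam,t):
    m=bot.masks_of(cam,t); return [(a["score"],a["pixels"]) for a in m]
def rect(cam,m,z):
    ys,xs=np.nonzero(m); 
    cs,_=cv2.findContours(m.astype(np.uint8),cv2.RETR_EXTERNAL,cv2.CHAIN_APPROX_NONE)
    c=max(cs,key=cv2.contourArea)[:,0]
    P=to_z(cam,c,z)[:,:2]
    return cv2.minAreaRect((P*1000).astype(np.float32)),P
E
python3 - <<'E'
from h import *
for cam in("top","side"):
    bot.camera(cam)
    for t,z in(("board",.066),("ledge",.06),("tray",.03),("stone_left",.068),("stone_right",.068),("table_stone",.011),("marker",.008),("glue_stick",.088)):
        for s,m in mask(cam,t)[:2]:
            if s<.3: continue
            r,P=rect(cam,m,z)
            print(cam,t,round(s,2),m.sum(),np.round(r[0],1),np.round(r[1],1),round(r[2],2), np.round(cv2.boxPoints(r)).astype(int).tolist())
print(bot.get_obs()["clock"])
E
```

```text
top board 0.72 529 [353.3 -96. ] [ 19.  129.7] 19.2 [[323, -38], [366, -160], [384, -154], [341, -32]]
top board 0.67 3636 [580.7  40.1] [111.  139.6] 0.41 [[525, 109], [526, -30], [637, -29], [636, 110]]
top ledge 0.57 10260 [586.8  35. ] [191.9 325.4] 3.79 [[480, 191], [502, -134], [693, -121], [672, 204]]
top tray 0.73 4609 [571.4 273.4] [167.5 138.3] 3.4 [[484, 337], [492, 199], [659, 209], [651, 347]]
top stone_left 0.7 191 [558.4 270.7] [30.9 28.2] 0.01 [[543, 285], [543, 257], [574, 257], [574, 285]]
top stone_left 0.59 174 [505.1 166.2] [28.3 26.4] 88.77 [[492, 152], [518, 152], [519, 180], [492, 181]]
top stone_right 0.59 159 [ 523.8 -104.5] [26.6 26.7] 88.77 [[510, -117], [537, -118], [537, -91], [511, -91]]
top table_stone 0.6 341 [368.6  86.2] [42.1 41.9] 43.87 [[339, 87], [368, 57], [398, 86], [369, 116]]
top table_stone 0.42 4583 [575.6 278.2] [168.6 137.9] 3.74 [[487, 341], [496, 204], [664, 215], [655, 352]]
top marker 0.84 475 [ 349.4 -108.1] [ 16.7 138.1] 18.59 [[319, -45], [363, -176], [379, -171], [335, -40]]
top glue_stick 0.78 309 [348.1 276.6] [46.3 26.8] 88.63
[... 413 characters left out ...]
86 [[483, 172], [504, 146], [524, 163], [502, 189]]
side stone_left 0.3 6596 [571.5  41.3] [226.6 361.3] 3.64 [[447, 214], [470, -146], [696, -132], [673, 229]]
side stone_right 0.64 84 [ 521.2 -102.7] [26.1 40.2] 32.62 [[499, -93], [521, -127], [543, -113], [521, -79]]
side table_stone 0.59 320 [368.4  86.2] [41.3 48.2] 35.62 [[338, 94], [366, 55], [399, 79], [371, 118]]
side marker 0.74 302 [ 348.9 -107.8] [ 17.6 156. ] 18.8 [[315, -37], [366, -184], [382, -179], [332, -31]]
side marker 0.3 106 [ 577.3 -196. ] [32.6 51.7] 32.75 [[550, -183], [578, -227], [605, -209], [577, -165]]
side glue_stick 0.91 1044 [326.  311.9] [28.3 86.3] 38.34 [[288, 337], [342, 269], [364, 287], [310, 354]]
1.05
```

```bash
python3 - <<'E'
import cv2
im=cv2.imread("pics/top0.png")[80:210,170:490]
cv2.imwrite("pics/top0z.png",cv2.resize(im,None,fx=2.5,fy=2.5,interpolation=cv2.INTER_CUBIC))
E
```

```text
(no output)
```

View pics/top0z.png

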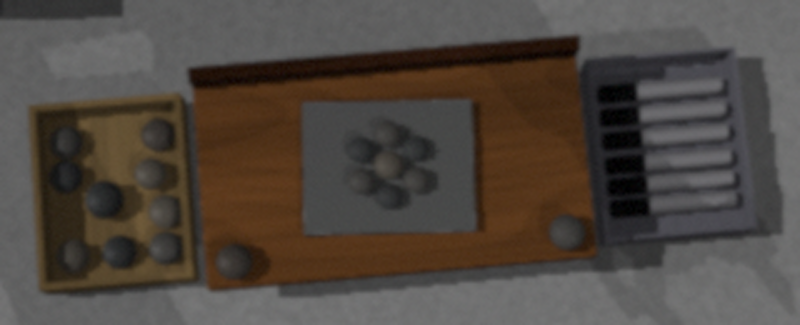

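Ledge yaw comes out near +3.9°, with its origin at about (588, 35) mm. The board is centred at ledge (-8, +6) mm with a relative yaw of about -3.5°, so the gap to the rail fits what was given. I'll go above the front side with the jaws open along the ledge.

```bash
python3 -m inch '[[0.052,-0.037,0.005,0.02,0],[0.105,-0.074,0.01,0.04,0],[0.157,-0.111,0.02,0.06,0],[0.209,-0.149,0.03,0.08,0],[0.262,-0.186,0.04,0.10,0],[0.314,-0.223,0.05,0.12,0],[0.366,-0.260,0.06,0.14,0],[0.418,-0.297,0.07,0.1625,0],[0.471,-0.334,0.08,0.1625,0],[0.471,-0.334,0.08,0.1625,0]]'
python3 - <<'E'
from h import *
o=bot.get_obs();print(o["clock"],o["eef_pos"],R.from_quat(o["tool_rot"]).as_matrix().round(3).tolist(),o["ft_force"],o["joint_pos"].round(2))
im=bot.camera("wrist"); cv2.imwrite("pics/w1.png",im[:,:,::-1])
E
```

```text
clock: 2.3
eef_pos: [0.4994, 0.0367, 0.1506]
tool_rot: [0.999, 0.036, -0.0, -0.0]
ft_force: [-0.5, -1.0, -0.5]
grip_width: 0.0854
2.3 [0.49939145 0.03673905 0.15059203] [[0.997, 0.073, -0.0], [0.073, -0.997, 0.001], [-0.0, -0.001, -1.0]] [-0.53990402 -0.98730069 -0.48915802] [ 0.07  0.29 -0.14  1.14  0.    3.14]
```

View pics/w1.png

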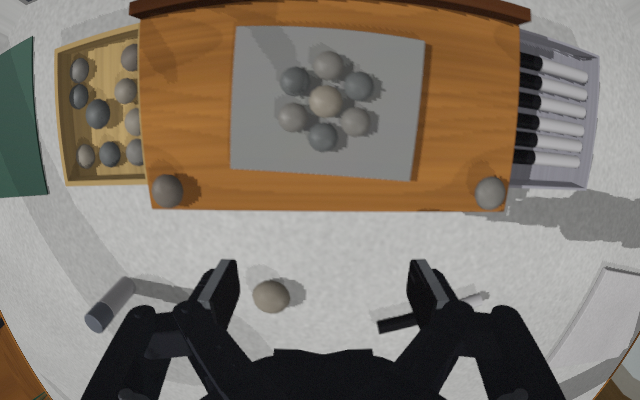

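The wrist view shows the board at corners (236,26), (426,42), (411,181), (230,167). The ledge's front corners are near (153,208) and (505,211), and the tray is at the left. I'll triangulate these for a finer relative pose.

```bash
cat >> h.py <<'E'
def wz(px,z,o):
    c=bot.calibration("wrist");K=c["intrinsics"];T=c["tool_from_camera"];px=np.atleast_2d(px).astype(float)
    u=(px-K[:2,2])/K[0,0];r=np.linalg.norm(u,axis=1)
    d=np.c_[u/r[:,None]*np.sin(r)[:,None],np.cos(r)]
    Rw=R.from_quat(o["tool_rot"])
    d=Rw.apply(d@T[:3,:3].T);p=o["eef_pos"]+Rw.apply(T[:3,3])
    return p+d*((z-p[2])/d[:,2])[:,None]
E
python3 - <<'E'
from h import *
o=bot.get_obs()
L=wz([(153,208),(505,211)],.06,o)*1000
print(L.round(1),np.linalg.norm(L[0]-L[1]))
B=wz([(236,26),(426,42),(411,181),(230,167)],.066,o)*1000
print(B.round(1),B.mean(0)); print([np.linalg.norm(B[i]-B[i-1]).round(1) for i in range(4)])
S=wz([(167,190),(490,193)],.068,o)*1000;print(S.round(1))
ey=(L[0]-L[1])[:2];ey/=np.linalg.norm(ey);ex=np.array([ey[1],-ey[0]])
org=L.mean(0)[:2]+95*ex
print("org",org,"yaw",np.arctan2(-ey[0],ey[1]))
for P in (B,S):
    d=P[:,:2]-org; print(np.c_[d@ex,d@ey].round(1))
E
```

```text
[[ 485.6  189.    60. ]
 [ 506.3 -129.    60. ]] 318.72967853304715
[[636.4 111.7  66. ]
 [635.4 -29.2  66. ]
 [527.1 -29.6  66. ]
 [527.9 111.6  66. ]] [581.69515147  41.14459118  66.        ]
[np.float64(108.5), np.float64(141.0), np.float64(108.4), np.float64(141.2)]
[[ 506.2  167.9   68. ]
 [ 523.9 -102.4   68. ]]
org [590.7317467   36.20939706] yaw 0.06518722831168564
[[ 50.5  72.4]
 [ 40.4 -68.2]
 [-67.8 -61.5]
 [-57.8  79.4]]
[[ -75.8  137. ]
 [ -75.8 -134. ]]
```

```bash
python3 -m inch '[[0,0,0.03,0,0],[0,0,0.06,0,0],[0,0,0.085,0,0],[0,0,0.094,0,0],[0,0,0.097,0,0],[0,0,0.1,0,0],[0,0,0.1,0,0]]'
python3 - <<'E'
from h import *
o=bot.get_obs();print(o["clock"],o["eef_pos"],o["ft_force"],o["joint_pos"].round(3))
im=bot.camera("side"); cv2.imwrite("pics/s2.png",cv2.resize(im[120:260,160:400,::-1],None,fx=3,fy=3))
E
```

```text
clock: 3.22
eef_pos: [0.4988, 0.0337, 0.052]
tool_rot: [0.999, 0.034, 0.001, -0.0]
ft_force: [1.1, 0.3, 0.1]
grip_width: 0.0854
3.225 [0.49879706 0.03374599 0.05197281] [1.12075997 0.34058062 0.10851993] [ 0.067  0.394 -0.284  0.892  0.     3.141]
```

View pics/s2.png

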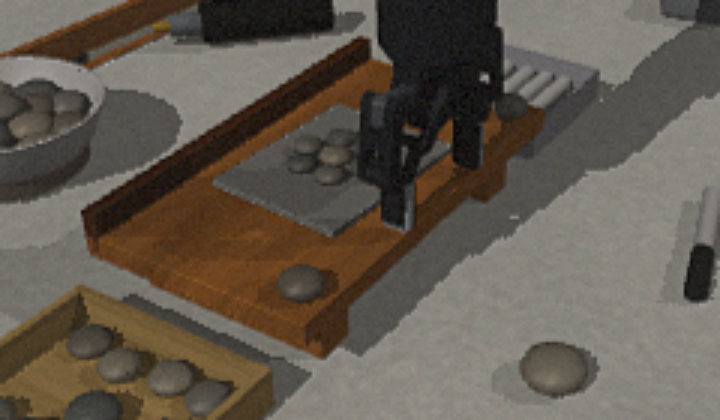

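```bash
python3 -m inch '[[0,0,0.0015,0,0],[0,0,0.003,0,0],[0.005,0,0.003,0,0],[0.01,0,0.003,0,0],[0.015,0,0.003,0,0],[0.02,0,0.003,0,0],[0.025,0,0.003,0,0],[0.03,0,0.003,0,0],[0.035,0,0.003,0,0],[0.035,0,0.003,0,0]]'
python3 - <<'E'
from h import *
o=bot.get_obs();print(o["clock"],o["eef_pos"],o["ft_force"],o["joint_pos"].round(3))
im=bot.camera("wrist"); cv2.imwrite("pics/w3.png",im[:,:,::-1])
im=bot.camera("side"); cv2.imwrite("pics/s3.png",cv2.resize(im[120:260,160:400,::-1],None,fx=3,fy=3))
E
```

```text
clock: 4.53
eef_pos: [0.534, 0.0364, 0.0484]
tool_rot: [0.999, 0.034, 0.001, -0.0]
ft_force: [0.3, 0.6, -0.7]
grip_width: 0.0855
4.525 [0.53400966 0.03637568 0.04837948] [ 0.25922202  0.58812226 -0.74681839] [ 6.800e-02  4.580e-01 -1.910e-01  9.210e-01  1.000e-03  3.141e+00]
```

View pics/s3.png

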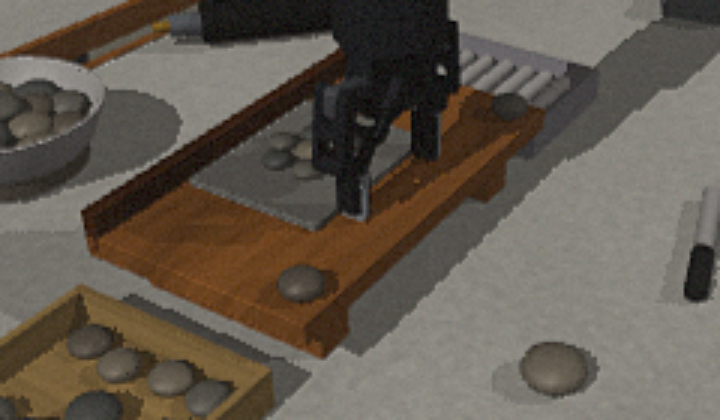

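View pics/w3.png

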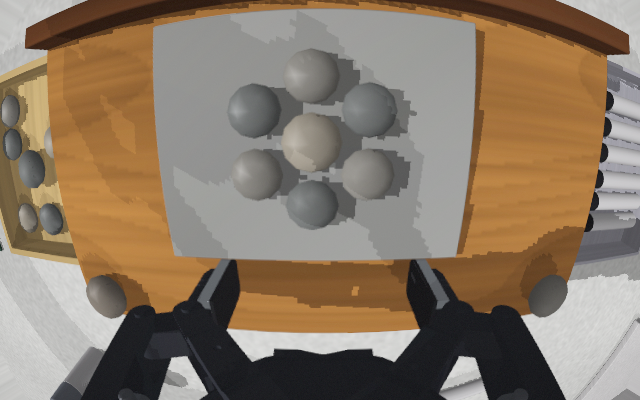

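The board is moving squarely with both fingers (its front edge is at row ~258), and the gap to the rail is closing. I'll continue gently until it touches.

```bash
python3 -m inch '[[0.003,0,-0.0005,0,0],[0.006,0,-0.0005,0,0],[0.008,0,-0.0005,0,0],[0.0095,0,-0.0005,0,0],[0.0095,0,-0.0005,0,0]]'
python3 - <<'E'
from h import *
o=bot.get_obs();print(o["clock"],o["eef_pos"],o["ft_force"])
im=bot.camera("wrist"); cv2.imwrite("pics/w4.png",im[:,:,::-1])
E
```

```text
clock: 5.25
eef_pos: [0.5408, 0.0368, 0.0486]
tool_rot: [0.999, 0.034, -0.002, -0.0]
ft_force: [-5.1, 0.4, 3.2]
grip_width: 0.0852
5.25 [0.54075929 0.03679057 0.0486194 ] [-5.08556452  0.36340605  3.19799382]
```

View pics/w4.png

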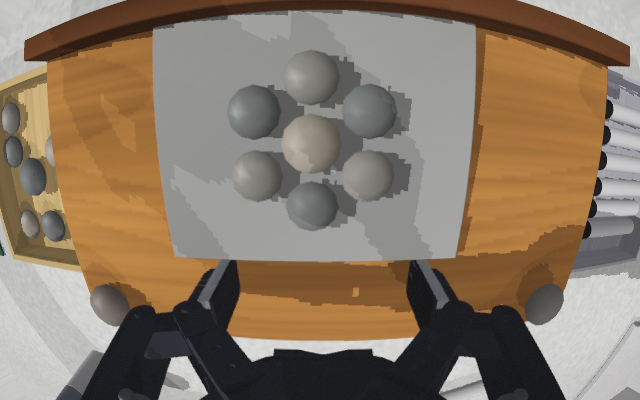

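```bash
python3 -m inch '[[0.001,0,0,0,0],[0.0015,0,0,0,0],[0.0015,0,0,0,0]]'; python3 -m inch '[[-0.015,0,0,0,0],[-0.03,0,0,0,0],[-0.03,0,-0.02,0,0],[-0.03,0,-0.06,0,0],[-0.03,0,-0.06,0,0]]'
python3 - <<'E'
from h import *
o=bot.get_obs();print(o["clock"],o["eef_pos"],o["ft_force"],o["joint_pos"].round(3))
im=bot.camera("wrist"); cv2.imwrite("pics/w5.png",im[:,:,::-1])
E
```

```text
clock: 5.68
eef_pos: [0.5408, 0.0368, 0.0486]
tool_rot: [0.999, 0.034, -0.003, -0.0]
ft_force: [-9.6, 0.1, 6.8]
grip_width: 0.0853
clock: 6.3
eef_pos: [0.5178, 0.0351, 0.1124]
tool_rot: [0.999, 0.034, 0.004, -0.0]
ft_force: [-0.1, 0.5, -0.6]
grip_width: 0.0852
6.3 [0.51776024 0.03511526 0.11239442] [-0.05519809  0.49837922 -0.57571505] [ 0.067  0.354 -0.162  1.046  0.     3.141]
```

View pics/w5.png

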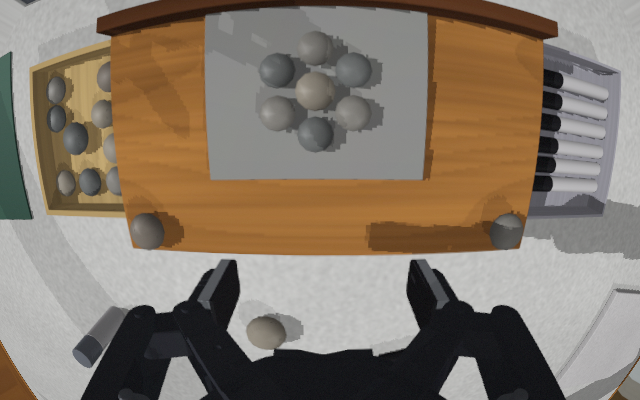

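Pressing harder (about 10 N) moved nothing, so the board is flush on the rail. In the picture its front edge is parallel to the rail, with front corners at (210,179) and (422,180). Next I'll turn the tool 90°, half close the jaws and go behind the board's -y end.

```bash
python3 - <<'E'
from h import *
o=bot.get_obs()
B=wz([(205,14),(429,13),(422,180),(210,179)],.066,o)*1000
ey=np.array([-.0654,.9979]);ex=np.array([.9979,.0654]);org=np.array([590.5,36])
d=B[:,:2]-org; print(np.c_[d@ex,d@ey].round(1))
E
python3 -m inch '[[0.0,0.01,-0.025,-0.083,0.2],[0.01,0.02,-0.03,-0.166,0.4],[0.02,0.03,-0.03,-0.25,0.45],[0.03,0.04,-0.03,-0.333,0.45],[0.04,0.055,-0.03,-0.416,0.45],[0.055,0.07,-0.03,-0.5,0.45],[0.07,0.08,-0.03,-0.583,0.45],[0.08,0.09,-0.03,-0.666,0.45],[0.09,0.094,-0.03,-0.75,0.45],[0.09,0.094,-0.03,-0.75,0.45]]'
python3 - <<'E'
from h import *
o=bot.get_obs();print(o["clock"],o["eef_pos"],R.from_quat(o["tool_rot"]).as_matrix().round(3).tolist(),o["ft_force"],o["joint_pos"].round(3))
im=bot.camera("wrist"); cv2.imwrite("pics/w6.png",im[:,:,::-1])
E
```

```text
[[ 68.3  78. ]
 [ 68.1 -61.5]
 [-40.3 -60.4]
 [-39.8  78.1]]
clock: 7.6
eef_pos: [0.6104, -0.053, 0.1372]
tool_rot: [0.683, 0.73, -0.0, -0.001]
ft_force: [0.1, 0.2, 0.2]
grip_width: 0.047
7.6 [ 0.61043344 -0.0530273   0.13720279] [[-0.066, 0.998, -0.002], [0.998, 0.066, 0.001], [0.001, -0.002, -1.0]] [0.09621142 0.2375819  0.15490756] [-8.700e-02  5.160e-01  1.630e-01  1.220e+00  1.000e-03  1.418e+00]
```

View pics/w6.png

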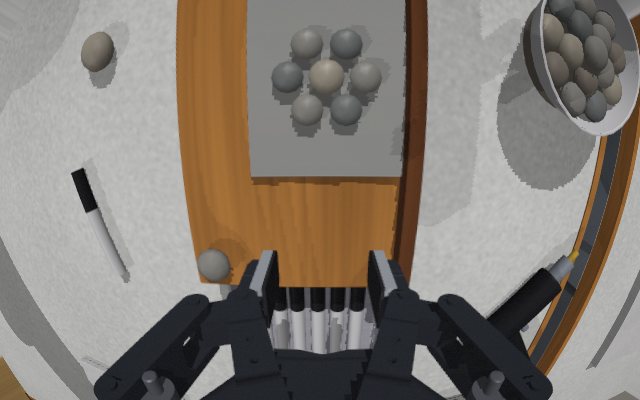

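```bash
python3 -m inch '[[0,0,0.03,0,0.45],[0,0,0.06,0,0.45],[0,0,0.072,0,0.45],[0,0,0.076,0,0.45],[0,0,0.0785,0,0.45],[0,0,0.0785,0,0.45]]'
python3 - <<'E'
from h import *
o=bot.get_obs();print(o["clock"],o["eef_pos"],o["ft_force"])
im=bot.camera("side"); cv2.imwrite("pics/s7.png",cv2.resize(im[120:260,160:400,::-1],None,fx=3,fy=3))
E
```

```text
clock: 8.4
eef_pos: [0.6111, -0.0528, 0.0612]
tool_rot: [0.683, 0.731, 0.001, 0.0]
ft_force: [0.0, -0.6, -0.0]
grip_width: 0.0471
8.4 [ 0.61110101 -0.05277629  0.0611956 ] [ 4.60825856e-02 -6.21074542e-01 -8.71278912e-05]
```

View pics/s7.png

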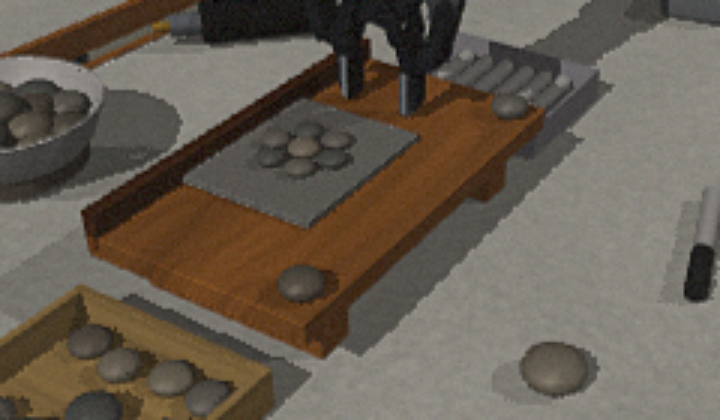

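```bash
python3 -m inch '[[0,0,0.0035,0,0.45],[0.006,0,0.0035,0,0.45],[0.014,0,0.0035,0,0.45],[0.02,0,0.0035,0,0.45],[0.026,0,0.0035,0,0.45],[0.032,0,0.0035,0,0.45],[0.038,0,0.0035,0,0.45],[0.044,0,0.0035,0,0.45],[0.05,0,0.0035,0,0.45],[0.05,0,0.0035,0,0.45]]'
python3 - <<'E'
from h import *
o=bot.get_obs();print(o["clock"],o["eef_pos"],o["ft_force"])
im=bot.camera("side"); cv2.imwrite("pics/s8.png",cv2.resize(im[120:260,160:400,::-1],None,fx=3,fy=3))
im=bot.camera("wrist"); cv2.imwrite("pics/w8.png",im[:,:,::-1])
E
```

```text
clock: 9.7
eef_pos: [0.6076, -0.0027, 0.0576]
tool_rot: [0.682, 0.731, 0.0, 0.001]
ft_force: [1.0, -4.1, 5.1]
grip_width: 0.0468
9.7 [ 0.60756624 -0.00274256  0.05758094] [ 0.97794638 -4.08710773  5.10266944]
```

View pics/s8.png

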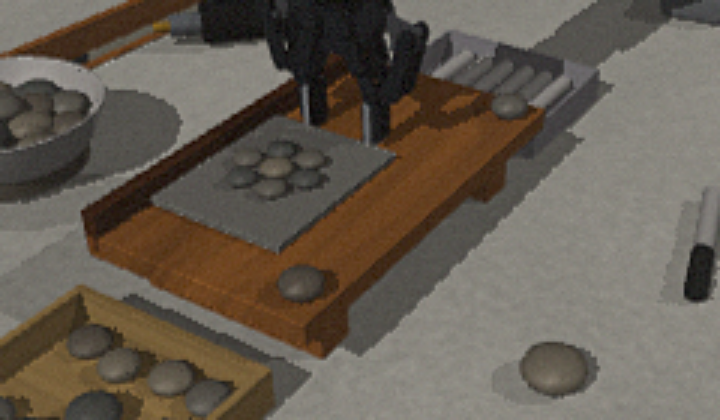

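View pics/w8.png

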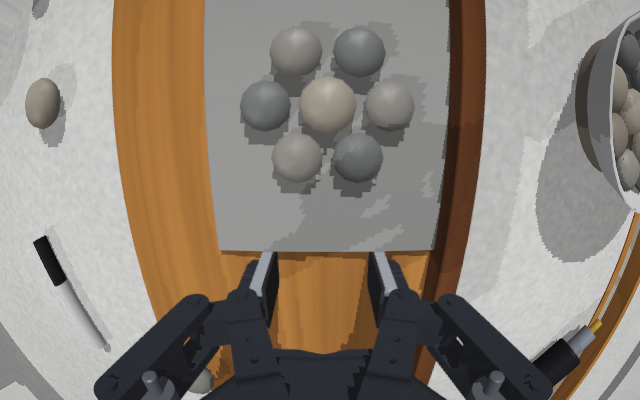

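The board slides along the rail, still square, with its -y edge at row ~250 on both fingers. The 5 N upward force hints that the tips graze the plank, so I'll raise 1.2 mm and go on.

```bash
python3 -m inch '[[0,0,-0.0012,0,0.45],[0.008,0,-0.0012,0,0.45],[0.018,0,-0.0012,0,0.45],[0.028,0,-0.0012,0,0.45],[0.038,0,-0.0012,0,0.45],[0.048,0,-0.0012,0,0.45],[0.056,0,-0.0012,0,0.45],[0.063,0,-0.0012,0,0.45],[0.068,0,-0.0012,0,0.45],[0.07,0,-0.0012,0,0.45]]'
python3 - <<'E'
from h import *
o=bot.get_obs();print(o["clock"],o["eef_pos"],o["ft_force"])
im=bot.camera("side"); cv2.imwrite("pics/s9.png",cv2.resize(im[120:260,160:400,::-1],None,fx=3,fy=3))
im=bot.camera("wrist"); cv2.imwrite("pics/w9.png",im[:,:,::-1])
im=bot.camera("top");cv2.imwrite("pics/t9.png",cv2.resize(im[80:210,170:490,::-1],None,fx=2.5,fy=2.5))
E
```

```text
clock: 11.05
eef_pos: [0.6022, 0.0673, 0.058]
tool_rot: [0.682, 0.731, 0.0, -0.0]
ft_force: [-0.1, -0.7, -0.2]
grip_width: 0.0469
11.05 [0.60217484 0.06727078 0.05798162] [-0.07917936 -0.69191397 -0.24683056]
```

View pics/s9.png

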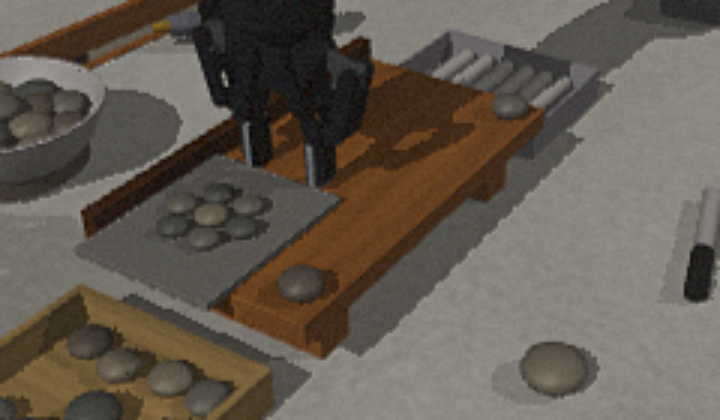

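View pics/w9.png

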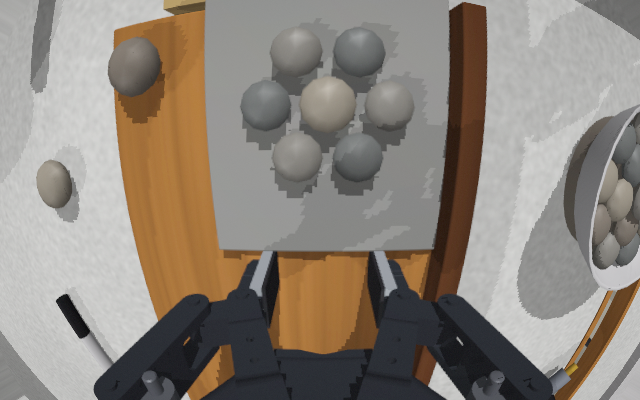

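View pics/t9.png

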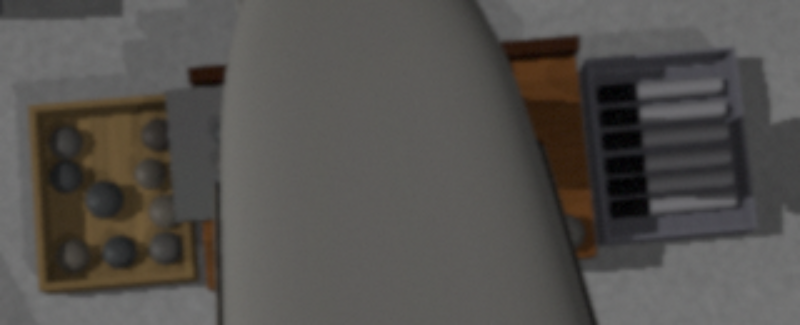

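```bash
python3 - <<'E'
from h import *
o=bot.get_obs()
ey=np.array([-.0654,.9979]);ex=np.array([.9979,.0654]);org=np.array([590.5,36])
f=lambda P:(print(np.c_[(P[:,:2]*1000-org)@ex,(P[:,:2]*1000-org)@ey].round(1)))
f(to_z("top",[(170+175/2.5,80+221/2.5),(170+166/2.5,80+90/2.5)],.066))
f(to_z("top",[(170+208/2.5,80+285/2.5)],.06)); f(to_z("top",[(170+190/2.5,80+70/2.5)],.078))
f(to_z("side",[(160+210/3,120+306/3),(160+78/3,120+250/3)],.066))
f(to_z("side",[(160+325/3,120+357/3)],.06))
print('wrist edge');f(wz([(220,250),(434,250)],.066,o))
E
```

```text
[[-39.6 179.6]
 [ 69.5 179.3]]
[[-93.2 157.7]]
[[ 80.5 156.7]]
[[-45.1 181.3]
 [ 62.9 182.1]]
[[-125.8  176.9]]
wrist edge
[[-39.1  40.6]
 [ 71.   40.7]]
```

All three views agree: the overhang is about 21 mm and the board is square on the rail. Another 25 mm is needed.

```bash
python3 -m inch '[[0.005,0,0,0,0.45],[0.011,0,0,0,0.45],[0.016,0,0,0,0.45],[0.02,0,0,0,0.45],[0.023,0,0,0,0.45],[0.0255,0,0,0,0.45],[0.0255,0,0,0,0.45]]'
python3 -m inch '[[-0.005,0,0,0,0.45],[-0.015,0,0,0,0.45],[-0.025,0,-0.005,0,0.45],[-0.03,0,-0.04,0,0.45],[-0.03,0,-0.08,0,0.45],[-0.03,0,-0.08,0,0.45]]'
python3 - <<'E'
from h import *
o=bot.get_obs();print(o["clock"],o["eef_pos"],o["ft_force"],o["joint_pos"].round(2))
im=bot.camera("wrist"); cv2.imwrite("pics/w10.png",im[:,:,::-1])
E
```

```text
clock: 12.08
eef_pos: [0.6005, 0.0929, 0.0581]
tool_rot: [0.682, 0.731, 0.0, -0.0]
ft_force: [0.8, 0.5, -0.2]
grip_width: 0.0474
clock: 12.82
eef_pos: [0.6055, 0.0618, 0.1426]
tool_rot: [0.683, 0.73, 0.003, 0.003]
ft_force: [0.4, -0.3, -1.0]
grip_width: 0.047
12.825 [0.60552062 0.06183186 0.14264285] [ 0.40852644 -0.34955104 -0.97135616] [0.1  0.5  0.15 1.21 0.   1.6 ]
```

View pics/w10.png

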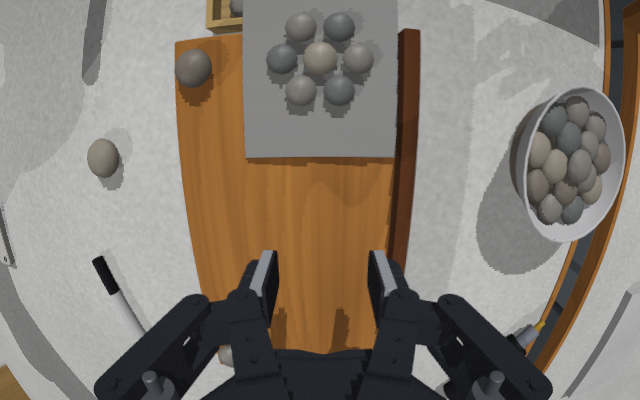

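Clear of the board. I'll move well away so the top camera can check.

```bash
python3 -m inch '[[-0.02,-0.01,-0.03,0,0.45],[-0.06,-0.02,-0.06,0,0.3],[-0.11,-0.04,-0.08,0,0.2],[-0.16,-0.06,-0.09,0,0],[-0.21,-0.09,-0.09,0,0],[-0.26,-0.12,-0.09,0,0],[-0.31,-0.15,-0.09,0,0],[-0.36,-0.18,-0.09,0,0],[-0.38,-0.2,-0.09,0,0],[-0.38,-0.2,-0.09,0,0]]'
python3 - <<'E'
from h import *
im=bot.camera("top"); cv2.imwrite("pics/t11.png",cv2.resize(im[80:280,170:490,::-1],None,fx=2.5,fy=2.5,interpolation=cv2.INTER_CUBIC))
ey=np.array([-.0654,.9979]);ex=np.array([.9979,.0654]);org=np.array([590.5,36])
for t,z in(("board",.066),("stone_left",.068),("stone_right",.068),("table_stone",.011),("marker",.008),("glue_stick",.088)):
    for s,m in mask("top",t)[:2]:
        r,P=rect("top",m,z);d=(cv2.boxPoints(r)-org)
        print(t,round(s,2),np.round(r[0],1),np.round(r[1],1),round(r[2],2)); 
        if t=="board":print(np.c_[d@ex,d@ey].round(1).tolist())
im=bot.camera("side"); cv2.imwrite("pics/s11.png",im[:,:,::-1])
print(bot.get_obs()["clock"],bot.get_obs()["eef_pos"])
E
```

```text
clock: 14.12
eef_pos: [0.4268, -0.3317, 0.2264]
tool_rot: [0.684, 0.729, 0.0, -0.002]
ft_force: [0.4, 0.2, 0.7]
grip_width: 0.0851
board 0.57 [596.8 173.3] [114.3 143. ] 3.59
[[-41.7, 208.2], [-42.1, 65.3], [72.2, 64.9], [72.6, 207.9]]
stone_left 0.49 [505.1 166.2] [24.2 26.5] 89.37
stone_left 0.4 [563.9 264. ] [157.8 129.1] 4.26
stone_right 0.54 [ 523.8 -104.5] [26.6 26.7] 88.77
table_stone 0.54 [368.6  85.2] [40.4 42.3] 88.79
marker 0.73 [ 350.  -107.2] [ 16.8 135.3] 18.69
glue_stick 0.76 [348.2 275.5] [27.9 49.4] 9.95
14.525 [ 0.42958974 -0.32949426  0.22776164]
```

View pics/t11.png

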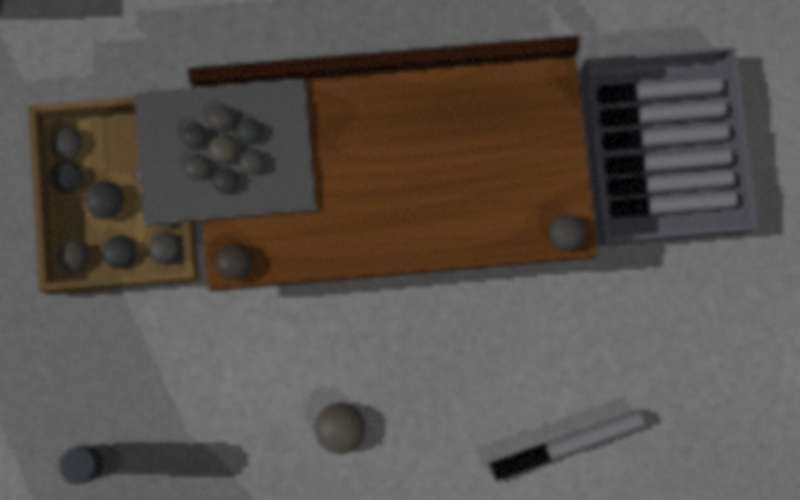

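View pics/s11.png

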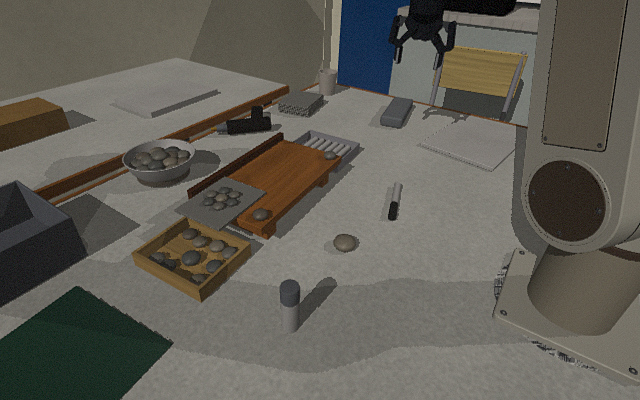

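The board overhangs by about 47 mm (measured centre at ledge y ≈ 136.6 mm) and lies along the rail. The stones, marker and glue stick haven't moved.

```bash
python3 -c "
from workcell import bot
print(bot.job_done(), bot.get_obs()['clock'])"
```

```text
the job is handed in; nothing more can be done
the job is handed in; nothing more can be done
```

I pushed the board back against the rail with the open fingers. Then, with the jaws half closed behind its far end, I pushed it along the rail towards the tray and handed the job in at about 14.5 s.

- **Position:** in the last top picture the board's centre is at ledge y ≈ 137 mm, so about 47 mm of its 140 mm length sticks out over the tray. It is turned within about 0.2° of the ledge, and the last wrist picture showed no visible gap to the rail.
- **Everything else:** the two corner stones, table stone, marker and glue stick measured within about 1 mm of where they started. The tray stones I checked only by eye, and some are now hidden under the overhang. The hand ended well clear, about 0.4 m away and 0.23 m up.
- **Disagreements:** the views differed by 2–4 mm in the ledge's x position. I took the board to be touching the rail because it held still under about 10 N of pushing.
- **Forces:** the highest I read was about 12 N, when pressing the board against the rail. The fingertips seem to have grazed the plank once with about 5 N, so I raised them 1.2 mm.

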